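Release and open a benchtop centrifuge

TASK

Open the small benchtop centrifuge so that it can be loaded: with the fingertips press down the release tab that sticks out of its front until the lid springs up, then push the lid over backwards until it is fully open against its stop and stays there by itself. Only pressing and pushing is needed: pick nothing up, and leave the things standing around the centrifuge where they are.

Things in the scene. Friction and masses are not known exactly. Their poses are not given: they have to be found in the camera images.
- centrifuge: Small benchtop centrifuge: white plastic housing fixed to the bench, 140 x 150 mm (x by y) and 93 mm high to its rim, under a flat grey lid with a shallow dome; 129 mm high in all when closed. Origin on the bench under the housing (the housing reaches from x = -65 to +75 mm); its x axis points from the front (tab, facing the robot within about 20 degrees) to the back (hinge), y along its width, z up.
- tab (a joint): Release tab, a sprung rocker, value in rad: 0 at rest (ledge level), 0.3 fully pressed. Pressing its ledge down swings a hook off the lid's front edge; the lid is freed at about 0.17 rad (press point down about 5 mm; full stroke about 8 mm). It takes about 2 N to start and 5 N to press fully, and springs back when let go.
- tab_press (a point): Point to press, on top of the tab's grey ledge in the middle. The ledge is 36 mm wide (y) and sticks out 40 mm in front of the hook; this point lies 14 mm from its outer end and 26 mm out from the tab's pivot. At rest it is at x = -100, y = 0, z = 86 mm in the centrifuge's frame. The hook, 30 mm wide, stands behind it at x = -73 to -60 mm, up to z = 115 mm.
- lid (a joint): Lid, hinged along y at the back of the housing, value in rad: 0 closed and latched, 1.9 fully open against its stop (leaning 19 degrees backwards past upright). When released a spring lifts it by itself to about 0.7 rad in under a second, where it rests; from there it must be pushed. It falls back to 0.7 if left before it is upright; past about 1.8 it stays open. Pushing it needs under 1 N.
- lid_edge (a point): Middle of the lid's free front edge, on its underside. The lid is a flat plate 125 mm long from hinge to this edge, 138 mm wide and 12 mm thick, with a dome 22 mm high on its top. At value q the point lies at x = 60 - 125 cos q, y = 0, z = 95 + 125 sin q mm in the centrifuge's frame; x and z axes turn with the lid.
- lid_hinge (a point): Middle of the lid's hinge line, at x = 60, y = 0, z = 95 mm in the centrifuge's frame.
- pot: Bystander, loose: black square plant pot with a green seedling, 68 mm wide, 59 mm high (140 mm with the plant). Origin under its centre. It stands beside or behind the centrifuge.
- beaker: Bystander, loose: glass beaker, 72 mm across, 90 mm high. Origin under its centre. Beside or behind the centrifuge.
- bottle: Bystander, loose: amber glass bottle, 60 mm across, 125 mm high. Origin under its centre. Beside or behind the centrifuge.
- tip_box: Bystander, loose: box of pipette tips, 85 x 70 mm, 68 mm high. Origin under its centre. Beside or behind the centrifuge.
- tube_rack: Bystander, loose: white rack of small tubes, 50 x 110 mm, 41 mm high. Origin under its centre. In front of the centrifuge, to the robot's right of the tab.
- marker: Bystander, loose: marker pen lying flat along its x, 130 mm long, 16 mm thick. Origin on the bench under its middle. In front of the centrifuge, to the robot's left of the tab.

How it is judged:
By the outcome, as a careful person would: the job done as asked, in the order asked, and still so for the second after the job is handed in, with the robot touching nothing.
It also fails if it takes over 43 s, if anything falls off the work surface, if the arm or the gripper's body presses on something with over 40 N, if the wrist force passes 120 N, or if a joint passes its speed limit or range.

ROBOT

A 6-joint arm with a two-finger parallel gripper is mounted at the origin on the work surface. World frame = base frame: x ahead of the robot, y to its left, z up, the work surface at z = 0. Lengths are in m, angles in rad, forces in N, time in s.
With the tool pointing down it reaches from about 0.275 to 0.85 m from the base axis. Payload 19 kg.
Tool frame: the origin (TCP) lies on the centre line of the jaws, within the pads' length; the fingertips stand 17 mm ahead of it and the grasp point (between the pads) lies 2 mm behind it; z points along the fingers, x is the direction in which the jaws open and shut, and the axes are right-handed (so a half turn about z gives the same grasp; the last joint's range is limited). The gripper opens to 85 mm and grips with 20 to 120 N. Pads are 22 mm wide; open, the fingers measure 114 mm over their backs; the gripper's body (76 mm by 85 mm) begins 54 mm behind the grasp point. The pads swing forward as they close: fully open they stand 13 mm farther back than shut.
Start: joints at [1.155, 0.15, 1.437, -0, 1.554, -0.134], TCP at [0.16, 0.552, 0.248] pointing down, gripper open.
Joint ranges: [-2.8, 2.8], [-0.68, 2.1], [0.12, 2.68], [-1.39, 4.53], [0.16, 2.79], [-2.81, 2.81]. Speed limits (rad/s): [1.89, 1.89, 2.22, 3.01, 3.01, 3.01].

INTERFACE

Orientations are given as a 3x3 rotation matrix whose columns are the frame's x, y, z axes.
In Python, from station import env, optics gives the robot as it stands. The module is installed in compiled form; this text tells all that it offers.
- The arm moves only by the tool send_rows, never from a script. Its argument "moves" is one flat list of numbers, 6 for each row, row after row: the shift along the tool's x, y, z in cm, then the turn, a rotation vector about the tool's x, y, z in rad. A call has 1 to 20 rows; each row shifts and turns the commanded pose from where the row before left it, along the tool's axes as they then stand; what a row does not reach is not made up. A row lasts 1/8 s, in which the tool goes at most 62.5 mm and 10.7 degrees, less where a joint would pass 70% of its speed; a pose out of reach is approached as far as the arm can. A call is refused whole if a number of a shift passes 6.25 or a number of a turn 0.188, either way. A call with a gripper value outside its range is refused whole. "gripper" is the closure, from -1 (fully open) to 1 (shut), set as the call begins (left out, the last holds). The fingers move at their own pace and stop on an object; "grip_force" is the grip in N (left out, the last holds). Time passes only in rows, so rows that do not move let the fingers close. It gives the time, the measured TCP pose, the force and the opening at its end, in the units of the state.
- env.state(): the state, without advancing time (a new reading comes with each control period).
- optics.get_image(name): name is "scene" or "top" or "wrist"; returns the picture (420x560x3 uint8, red, green, blue); there is no depth.
- optics.camera_info(name): a dict with "camera_matrix" (3x3 intrinsics, pixels), "T" (4x4, takes a point from camera to world coordinates). Camera axes: x right, y up, looking along -z (the intrinsics and any distortion apply to the point x, -y, -z); pixel columns grow to the right and rows downward; lengths in m; the calibration is good to about 2 mm. A picture is of the moment at which its call begins: read the wrist's pose just before it. camera_info takes no time and is no camera call; for the wrist camera it gives the pose at the moment of the call.
- env.job_done(): hands the job in, once; it reports no verdict.
The state is a dict: "clock": time; "joint_pos": joint angles; "joint_vel": joint speeds; "effort": joint torques, N m; "ee_pos": TCP position; "tool_rot": TCP orientation; "contact_force": force on the tool from outside, world axes, zero at the start; "ft_torque": the same for the moment, N m; "grip_width": opening from 0.0 (shut) to 1.0 (fully open).
Only numpy, scipy, OpenCV 4.12 (cv2) and the standard library are available. Lean on these libraries where they do the work, as an engineer would, in place of code of your own. Each camera call takes 0.05 s, during which the arm holds its last target. There are 200 camera calls.

## Working session

There is one attempt and no reset: what is moved stays moved. The work goes in short steps, Python scripts to look and compute and a tool call to move; the robot and the scene stay as the last step left them, time stands still between calls to the robot, and variables do not carry over. Pictures are saved under pics/ and viewed, about 8 in all and at most 12, crops included, and the job is handed in when it is done.

Besides the shell and the picture viewer there is one more tool, called after "Call:" as a command line: name --argument value ..., lists and objects as JSON in quotes. send_rows: Moves the arm, as the interface text tells. Its arguments: {"type":"object","properties":{"moves":{"type":"array"},"gripper":{"type":"number"},"grip_force":{"type":"number"}},"required":["moves"]}

```bash
mkdir -p pics; python3 - <<'E'
from station import env, optics
import cv2, numpy as np
s=env.state(); print(s['clock'],s['ee_pos'],s['tool_rot'],s['contact_force'])
for n in ("scene","top"):
    i=optics.camera_info(n); print(n,np.round(i['camera_matrix'],1).tolist(),np.round(i['T'],4).tolist(), [k for k in i])
    cv2.imwrite(f'pics/{n}0.png',optics.get_image(n)[:,:,::-1])
E
```

```text
0.0 [0.15981475 0.55211386 0.24769117] [[ 2.78063364e-01  9.60562603e-01 -5.01095329e-04]
 [ 9.60562035e-01 -2.78063753e-01 -1.06085233e-03]
 [-1.15835152e-03 -1.86348982e-04 -9.99999312e-01]] [ 0.17845738  0.37997193 -0.25828907]
scene [[478.5, 0.0, 282.9], [0.0, 478.5, 209.7], [0.0, 0.0, 1.0]] [[-0.8361, -0.4222, 0.3503, 1.0213], [0.5483, -0.6642, 0.5081, 0.6202], [0.0182, 0.6169, 0.7868, 1.0148], [0.0, 0.0, 0.0, 1.0]] ['camera_matrix', 'T']
top [[484.9, 0.0, 281.3], [0.0, 484.9, 203.4], [0.0, 0.0, 1.0]] [[-0.0004, 0.995, -0.0998, 0.493], [-1.0, -0.0003, 0.0012, 0.0488], [0.0011, 0.0998, 0.995, 1.2413], [0.0, 0.0, 0.0, 1.0]] ['camera_matrix', 'T']
```

View pics/scene0.png

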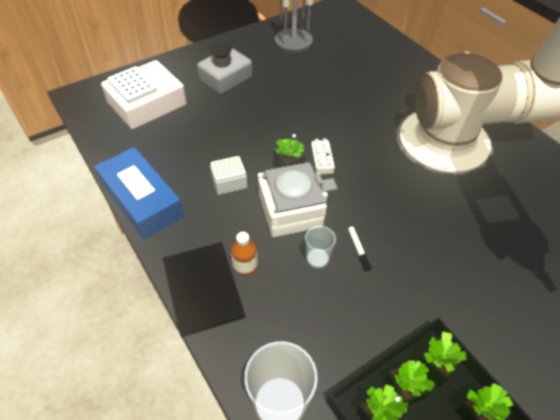

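View pics/top0.png

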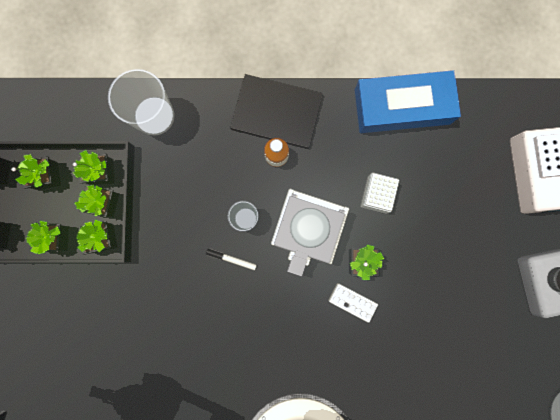

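The scene picture shows the closed centrifuge near (292,195) with its tab at (328,184). In the top picture the lid's dome is at (310,228) and the tab at (297,265), and the front faces the robot with a yaw of about -19 degrees. Next I measure the details.

```bash
cat > h.py <<'E'
import numpy as np, cv2
from station import env, optics
def ray(n,u,v):
    i=optics.camera_info(n);K=i['camera_matrix'];T=i['T']
    d=T[:3,:3]@np.array([(u-K[0,2])/K[0,0],-(v-K[1,2])/K[1,1],-1]);return T[:3,3],d
def onz(n,u,v,z):
    o,d=ray(n,u,v);return o+d*(z-o[2])/d[2]
def proj(n,p):
    i=optics.camera_info(n);K=i['camera_matrix'];T=i['T']
    q=T[:3,:3].T@(np.asarray(p)-T[:3,3]);return K[0,0]*q[0]/-q[2]+K[0,2],K[1,1]*q[1]/q[2]+K[1,2]
E
python3 - <<'E'
import cv2
a=cv2.imread('pics/top0.png')[180:320,190:420]
cv2.imwrite('pics/topc.png',cv2.resize(a,None,fx=3.4,fy=3.4,interpolation=cv2.INTER_CUBIC))
E
```

```text
(no output)
```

View pics/topc.png

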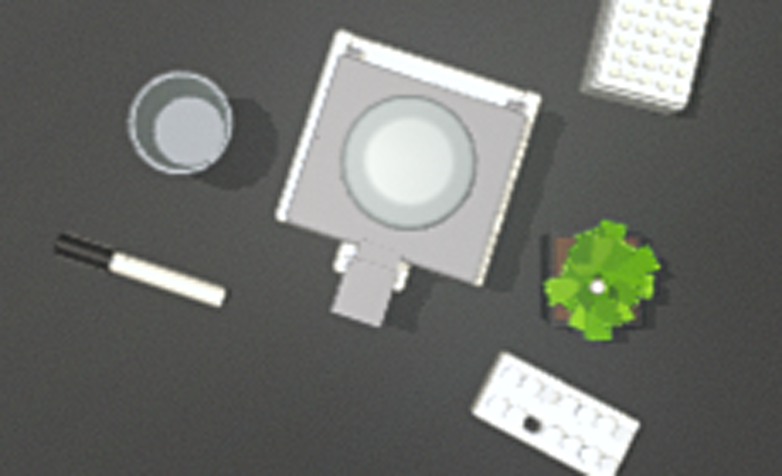

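The crop shows the tab's outer corners at (332,312) and (382,326), the rear rim corners at (340,30) and (540,95), and the front corners at (278,217) and (482,284). The tab's surroundings are clear above the bench.

```bash
python3 - <<'E'
from h import *
f=lambda u,v,z:onz('top',190+(u+.5)/3.4-.5,180+(v+.5)/3.4-.5,z)
bl,br=f(340,30,.1),f(540,95,.1); fl,fr=f(278,217,.1),f(482,284,.1)
tl,tr=f(332,312,.086),f(382,326,.086)
print(bl,br,fl,fr,tl,tr)
print('w',np.linalg.norm(bl-br),np.linalg.norm(fl-fr),'len',np.linalg.norm(bl-fl),np.linalg.norm(br-fr),'tab w',np.linalg.norm(tl-tr))
for v in ((br-bl),(fr-fl)): print('yaw from width',np.degrees(np.arctan2(v[0],-v[1])))
for v in (bl-fl,br-fr,(bl+br)/2-(tl+tr)/2): print('yaw len',np.degrees(np.arctan2(v[1],v[0])))
yaw=np.arctan2(*((bl+br)/2-(tl+tr)/2)[[1,0]])
c=np.array([np.cos(yaw),np.sin(yaw)])
print('origin via back',((bl+br)/2)[:2]-.075*c,'via tab end',((tl+tr)/2)[:2]+.114*c)
print('press', ((tl+tr)/2)[:2]+.014*c)
print('rack',f(505,352,.041),f(472,410,.041),f(640,425,.041),'marker tip',f(222,300,.01))
print('beaker',f(180,122,.09),'plant',f(600,285,.12))
E
```

```text
[0.64311174 0.02755599 0.1       ] [ 0.59751804 -0.11140906  0.1       ] [0.51303323 0.07061416 0.1       ] [ 0.46707836 -0.069681    0.1       ] [0.44749599 0.03326801 0.086     ] [ 0.43785195 -0.00141682  0.086     ]
w 0.14625345387926703 0.14762988559234477 len 0.13701979814295084 0.13695160051483402 tab w 0.03600061886983009
yaw from width -18.164391246516804
yaw from width -18.136647628381834
yaw len -18.31540852795207
yaw len -17.739635818538602
yaw len -18.038820322448228
origin via back [ 0.54900137 -0.01870194] via tab end [ 0.55107052 -0.01937579]
press [0.45598582 0.01159034]
rack [ 0.417128   -0.09184768  0.041     ] [ 0.37599619 -0.06767063  0.041     ] [ 0.36534185 -0.18801618  0.041     ] marker tip [0.45334513 0.11371169 0.01      ]
beaker [0.57952349 0.13951859 0.09      ] plant [ 0.46683019 -0.14729616  0.12      ]
```

Call:
send_rows --moves '[-2.73, 2.69, 0, 0, 0, 0, -2.73, 2.69, 0, 0, 0, 0, -2.73, 2.69, 0, 0, 0, 0, -2.73, 2.69, 0, 0, 0, 0, -2.73, 2.69, 0, 0, 0, 0, -2.73, 2.69, 0, 0, 0, 0, -2.73, 2.69, 0, 0, 0, 0, -2.73, 2.69, 0, 0, 0, 0, -2.73, 2.69, 0, 0, 0, 0, -2.73, 2.69, 0, 0, 0, 0, -2.73, 2.69, 0, 0, 0, 0, -2.73, 2.69, 0, 0, 0, 0, -2.73, 2.69, 0, 0, 0, 0, -2.73, 2.69, 0, 0, 0, 0, -2.73, 2.69, 0, 0, 0, 0, -2.73, 2.69, 0, 0, 0, 0, 0, 0, 0, 0, 0, 0.034, 0, 0, 0, -0.175, 0, 0, 0, 0, 0, -0.175, 0, 0, 0, 0, 0, -0.175, 0, 0]' --gripper 1 --grip_force 20

```text
clock: 2.6
ee_pos: [0.4516, 0.0136, 0.2487]
tool_rot: [[0.31, 0.819, 0.482], [0.951, -0.268, -0.156], [0.001, 0.506, -0.862]]
contact_force: [0.2, -0.8, -0.4]
grip_width: -0.002
```

Call:
send_rows --moves '[0, -1.1, 1.9, 0, 0, 0, 0, -1.1, 1.9, 0, 0, 0, 0, -1.1, 1.9, 0, 0, 0, 0, -1.1, 1.9, 0, 0, 0, 0, -1.1, 1.9, 0, 0, 0, 0, -1.1, 1.9, 0, 0, 0, 0, 0, 0, 0, 0, 0]'

```text
clock: 3.48
ee_pos: [0.4508, 0.0136, 0.1151]
tool_rot: [[0.31, 0.824, 0.474], [0.951, -0.269, -0.155], [-0.0, 0.499, -0.867]]
contact_force: [-1.1, 0.2, 0.8]
grip_width: -0.001
```

```bash
python3 - <<'E'
from h import *
a=optics.get_image('scene')[:,:,::-1][110:260,220:400]
b=optics.get_image('wrist')[:,:,::-1]
a=cv2.resize(a,(504,420),interpolation=cv2.INTER_CUBIC)
cv2.imwrite('pics/p1.png',cv2.resize(np.hstack([a,b]),(800,316)))
print(env.state()['ee_pos'],env.state()['contact_force'])
E
```

```text
[0.45195116 0.01334003 0.11725201] [ 0.01584765 -0.25818677 -0.62142645]
```

View pics/p1.png

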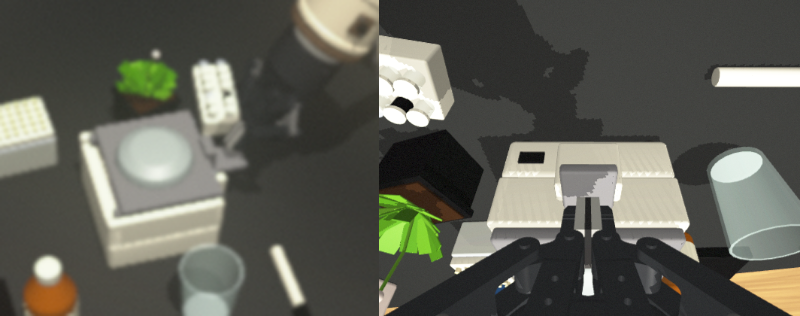

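The wrist half shows the shut fingers centred over the grey ledge at about (588,190). The scene half shows them above the tab and clear of the lid. Now I press.

Call:
send_rows --moves '[0, -0.25, 0.43, 0, 0, 0, 0, -0.25, 0.43, 0, 0, 0, 0, -0.15, 0.26, 0, 0, 0, 0, 0, 0, 0, 0, 0]'

```text
clock: 4.08
ee_pos: [0.4518, 0.013, 0.1034]
tool_rot: [[0.311, 0.823, 0.476], [0.951, -0.269, -0.156], [-0.0, 0.501, -0.866]]
contact_force: [0.4, 0.4, 0.8]
grip_width: -0.002
```

Call:
send_rows --moves '[0, -0.15, 0.26, 0, 0, 0, 0, -0.15, 0.26, 0, 0, 0, 0, 0, 0, 0, 0, 0]'

```text
clock: 4.45
ee_pos: [0.4518, 0.013, 0.0974]
tool_rot: [[0.311, 0.823, 0.476], [0.951, -0.269, -0.156], [-0.0, 0.501, -0.865]]
contact_force: [-3.9, 2.2, 4.5]
grip_width: -0.001
```

Call:
send_rows --moves '[0, -0.12, 0.2, 0, 0, 0, 0, 0, 0, 0, 0, 0, 0, 0, 0, 0, 0, 0, 0, 0, 0, 0, 0, 0, 0, 0, 0, 0, 0, 0]'

```text
clock: 5.08
ee_pos: [0.452, 0.013, 0.0956]
tool_rot: [[0.311, 0.822, 0.477], [0.951, -0.269, -0.156], [-0.0, 0.502, -0.865]]
contact_force: [-8.2, 2.2, 10.0]
grip_width: -0.0
```

```bash
python3 - <<'E'
from h import *
a=optics.get_image('scene')[:,:,::-1][110:260,220:400]
b=optics.get_image('wrist')[:,:,::-1]
a=cv2.resize(a,(504,420),interpolation=cv2.INTER_CUBIC)
cv2.imwrite('pics/p2.png',cv2.resize(np.hstack([a,b]),(800,316)))
E
```

```text
(no output)
```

View pics/p2.png

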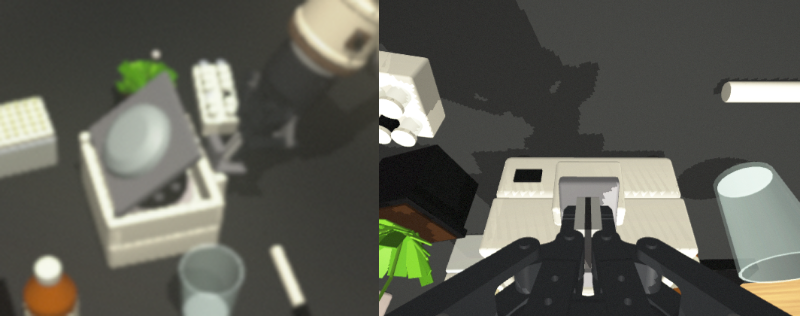

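The lid has sprung up: the scene half shows it standing at about 0.7 rad with its free edge near (190,85). Next I rise, tilt further and go in under the edge.

Call:
send_rows --moves '[0, 0.85, -1.47, 0, 0, 0, 0, 0.85, -1.47, 0, 0, 0, 0, 0.85, -1.47, 0, 0, 0, 0, 0, 0, -0.175, 0, 0, 0, 0, 0, -0.175, 0, 0, 0, 0, 0, 0, 0, 0]'

```text
clock: 5.92
ee_pos: [0.4508, 0.0101, 0.1449]
tool_rot: [[0.319, 0.637, 0.702], [0.948, -0.209, -0.241], [-0.007, 0.742, -0.67]]
contact_force: [0.0, -0.3, -0.3]
grip_width: -0.005
```

Call:
send_rows --moves '[0, 1.41, 1.69, 0, 0, 0, 0, 1.41, 1.69, 0, 0, 0, 0, 1.41, 1.69, 0, 0, 0, 0, 0, 0, 0, 0, 0, 0, 0, 0, 0, 0, 0]'

```text
clock: 6.55
ee_pos: [0.5145, -0.0116, 0.1437]
tool_rot: [[0.32, 0.637, 0.701], [0.947, -0.211, -0.242], [-0.006, 0.742, -0.671]]
contact_force: [-0.5, 0.6, 0.0]
grip_width: 0.001
```

```bash
cat > look.py <<'E'
from h import *
import sys
a=optics.get_image('scene')[:,:,::-1][110:260,220:400]
b=optics.get_image('wrist')[:,:,::-1]
a=cv2.resize(a,(504,420),interpolation=cv2.INTER_CUBIC)
cv2.imwrite(sys.argv[1],cv2.resize(np.hstack([a,b]),(800,316)))
s=env.state();d=s['ee_pos']-[.55,-.019,0];c=np.array([.9505,-.3107])
print('frame x,y,z mm',1000*d[:2]@c,1000*(d[0]*.3107+d[1]*.9505),1000*d[2],s['contact_force'],s['clock'],s['joint_pos'])
E
python3 look.py pics/p3.png
```

```text
frame x,y,z mm -36.29142254973553 -3.7859664081889046 143.89466385918553 [0.28055334 0.10217901 0.18568194] 6.65 [-0.04828811 -0.27141093  2.2720437  -0.58659451  0.38356546 -0.83444758]
```

View pics/p3.png

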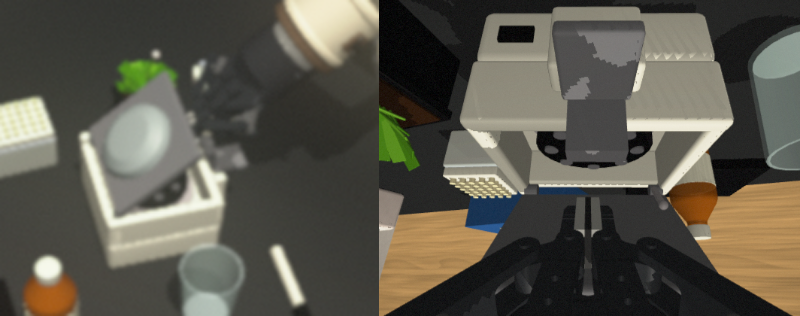

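The scene half shows the fingers at (225,120), just in front of the lid's free edge. In the wrist half they lie under the lid's underside (dark grey, (590,220)), with no contact. I push the lid along its arc.

Call:
send_rows --moves '[0, 1.05, -0.05, 0, 0, 0, 0, 1.05, -0.05, 0, 0, 0, 0, 1.05, -0.05, 0, 0, 0, 0, 0.85, 0.24, 0, 0, 0, 0, 0.85, 0.24, 0, 0, 0, 0, 0.83, 0.4, 0, 0, 0, 0, 0.83, 0.4, 0, 0, 0, 0, 0.71, 0.57, 0, 0, 0, 0, 0.71, 0.57, 0, 0, 0, 0, 0, 0, 0, 0, 0]'

```text
clock: 7.9
ee_pos: [0.5814, -0.0338, 0.1873]
tool_rot: [[0.32, 0.636, 0.702], [0.947, -0.21, -0.242], [-0.006, 0.743, -0.67]]
contact_force: [-1.0, 0.5, -0.6]
grip_width: 0.001
```

```bash
python3 look.py pics/p4.png
```

```text
frame x,y,z mm 33.76071797567083 -4.275136069487368 187.1310682885768 [-0.13386348  0.04637544  0.54497163] 8.0 [-0.10057143 -0.17609677  2.1004792  -0.4222035   0.42725959 -1.03496873]
```

View pics/p4.png

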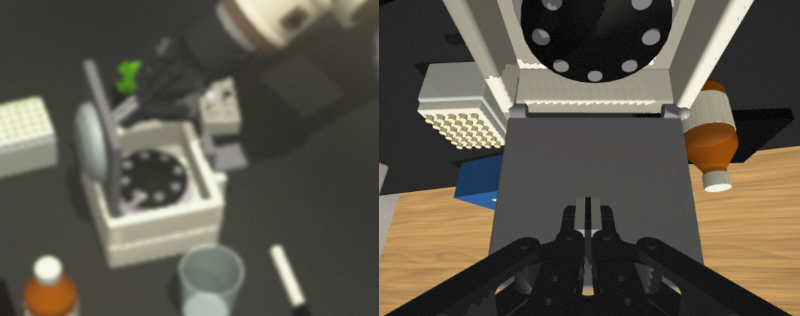

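The lid is now about upright in the scene half, at (105,135). The fingertips rest against the underside at (588,230) in the wrist half. I continue.

Call:
send_rows --moves '[0, 0.57, 0.7, 0, 0, 0, 0, 0.57, 0.7, 0, 0, 0, 0, 0.34, 0.57, 0, 0, 0, 0, 0.34, 0.57, 0, 0, 0, 0, 0, 0, 0, 0, 0, 0, 0, 0, 0, 0, 0]'

```text
clock: 8.75
ee_pos: [0.6102, -0.0435, 0.1838]
tool_rot: [[0.32, 0.636, 0.702], [0.947, -0.21, -0.241], [-0.006, 0.743, -0.67]]
contact_force: [0.2, -0.9, 0.5]
grip_width: -0.0
```

Call:
send_rows --moves '[0, 0.18, 0.24, 0, 0, 0, 0, 0.18, 0.24, 0, 0, 0, 0, 0, 0, 0, 0, 0, 0, 0, 0, 0, 0, 0]'

```text
clock: 9.25
ee_pos: [0.6159, -0.0454, 0.1834]
tool_rot: [[0.32, 0.636, 0.703], [0.947, -0.21, -0.241], [-0.006, 0.743, -0.669]]
contact_force: [0.5, -0.2, -0.0]
grip_width: -0.003
```

```bash
python3 look.py pics/p5.png
```

```text
frame x,y,z mm 70.85261703957963 -4.577836773125111 183.41783568104006 [-0.50244334 -0.90212044 -0.41192104] 9.35 [-0.12145459 -0.09241729  2.03758836 -0.4082346   0.39981691 -1.05833307]
```

View pics/p5.png

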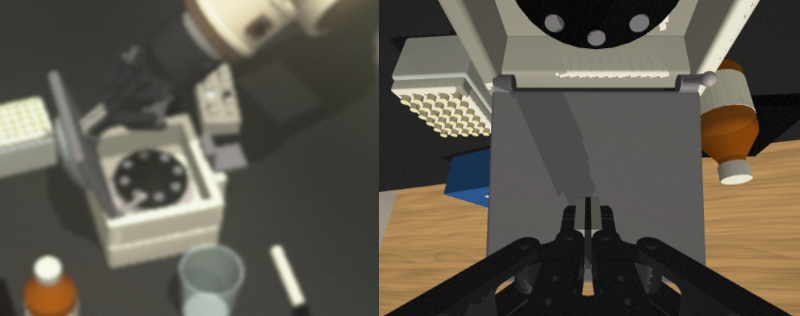

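The lid leans backwards in the scene half (top at (62,75), base at (115,210)), with no contact force yet. I feel for the stop in small steps.

Call:
send_rows --moves '[0, 0.18, 0.24, 0, 0, 0, 0, 0, 0, 0, 0, 0, 0, 0, 0, 0, 0, 0]'

```text
clock: 9.72
ee_pos: [0.618, -0.046, 0.1828]
tool_rot: [[0.32, 0.637, 0.702], [0.947, -0.21, -0.241], [-0.006, 0.742, -0.67]]
contact_force: [-26.2, 8.6, 12.4]
grip_width: 0.004
```

Call:
send_rows --moves '[0, 0.1, 0.16, 0, 0, 0, 0, 0, 0, 0, 0, 0, 0, 0, 0, 0, 0, 0]'

```text
clock: 10.1
ee_pos: [0.619, -0.0463, 0.1825]
tool_rot: [[0.32, 0.637, 0.701], [0.947, -0.21, -0.241], [-0.006, 0.741, -0.671]]
contact_force: [-53.4, 16.5, 25.3]
grip_width: -0.0
```

The stop has been reached: a clear reaction of 29 N, then 61 N on the second step. That second step was more than needed, so I back off.

Call:
send_rows --moves '[0, -0.5, -0.6, 0, 0, 0, 0, -1.4, -1.6, 0, 0, 0, 0, -1.4, -1.6, 0, 0, 0, 0, -1.4, -1.6, 0, 0, 0, 0, -1.4, -1.6, 0, 0, 0, 0, -1.4, -1.6, 0, 0, 0, 0, -1.4, -1.6, 0, 0, 0, 0, -1.4, -1.6, 0, 0, 0, 0, -1.0, -1.2, 0, 0, 0, 0, 0, 0, 0, 0, 0, 0, 0, 0, 0, 0, 0, 0, 0, 0, 0, 0, 0, 0, 0, 0, 0, 0, 0]'

```text
clock: 11.72
ee_pos: [0.4576, 0.008, 0.1857]
tool_rot: [[0.32, 0.636, 0.702], [0.947, -0.21, -0.242], [-0.006, 0.743, -0.67]]
contact_force: [0.4, -0.1, -0.5]
grip_width: 0.004
```

```bash
python3 - <<'E'
from h import *
a=optics.get_image('scene')[:,:,::-1][110:290,200:400]
b=optics.get_image('top')[:,:,::-1]
np.save('top1.npy',b)
b=b[130:330,190:420]
cv2.imwrite('pics/p6.png',np.hstack([cv2.resize(a,(390,350),interpolation=3),cv2.resize(b,(402,350),interpolation=3)]))
s=env.state();print(s['clock'],s['ee_pos'],s['contact_force'],np.abs(s['joint_vel']).max())
E
```

```text
11.825 [0.45751169 0.00802357 0.18574467] [ 0.21173401  0.64440604 -0.04986171] 0.0029301067319714774
```

View pics/p6.png

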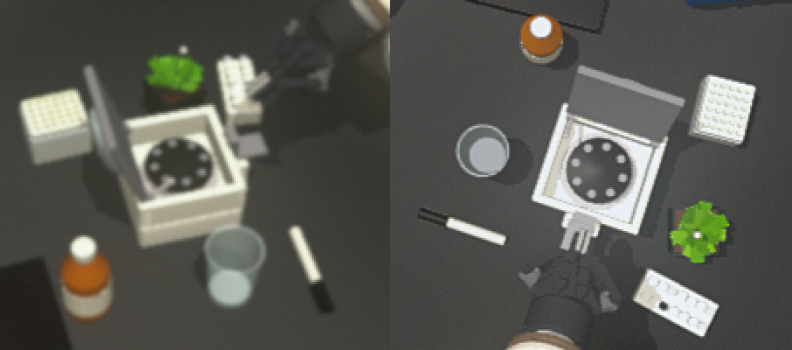

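The final picture shows the lid leaning back and holding by itself (top edge from (578,66) to (685,100) in the right half), with the arm clear. One numeric check of the lid angle and the bystanders, then I hand in.

```bash
python3 - <<'E'
from h import *
f=lambda q,y,t:(lambda x,z:[.55+.9505*x+.3107*y,-.019-.3107*x+.9505*y,z])(.06-.125*np.cos(q)+t*np.sin(q),.095+.125*np.sin(q)+t*np.cos(q))
for q in (1.7,1.8,1.9):
  print(q,[tuple(np.round([(a-190)*402/230+390,(b-130)*350/200])) for a,b in (proj('top',f(q,y,.012)) for y in (.069,-.069))])
a=cv2.imread('pics/top0.png').astype(int);b=np.load('top1.npy').astype(int)
d=np.abs(a-b).max(2)
for n,(u0,v0,u1,v1) in dict(bottle=(262,135,292,168),beaker=(226,200,260,233),marker=(205,246,258,272),tips=(363,172,400,215),pot=(348,243,385,282),rack=(328,283,380,323)).items(): print(n,(d[v0:v1,u0:u1]>50).mean().round(3))
env.job_done()
E
```

```text
1.7 [(np.float64(573.0), np.float64(80.0)), (np.float64(681.0), np.float64(115.0))]
1.8 [(np.float64(576.0), np.float64(71.0)), (np.float64(683.0), np.float64(106.0))]
1.9 [(np.float64(578.0), np.float64(63.0)), (np.float64(685.0), np.float64(97.0))]
bottle 0.0
beaker 0.0
marker 0.0
tips 0.007
pot 0.0
rack 0.067
the job is handed in; nothing more can be done
```

The centrifuge is open and the job is handed in. I pressed the release tab with the shut fingertips until the lid sprang up. I then pushed the lid over backwards to its stop and pulled the arm clear.

- **Lid:** with the arm away and reading no contact force, the lid's edge in the top view is within about 3 px (enlarged crop) of where 1.9 rad predicts. It stayed open by itself. The clock was about 12 s of the 43 s allowed.
- **Bystanders:** the bottle, beaker, marker and pot show no change in the top view, and the tip box shows 0.7 %. The tube rack shows 6.7 % changed pixels. I put that down to the arm's shadow, because the arm never came near it, but I did not check this further.
- **Force at the stop:** my last nudge against the stop was more than needed. The fingertips briefly pressed with about 61 N, on the fingers rather than the gripper body and below the 120 N wrist limit. It would exceed the 40 N limit if that limit also counts the fingers.

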